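# Seat the watch carriage and flip the toggle clamp

### The arm

A 7-joint arm with a two-finger parallel gripper is mounted at the origin on the work surface. World frame = base frame: x ahead of the robot, y to its left, z up, the work surface at z = 0. Lengths are in m, angles in rad, forces in N, time in s.
With the tool pointing down it reaches from about 0.4 to 0.85 m from the base axis. Payload 4.5 kg.
Tool frame: the origin (TCP) lies on the centre line of the jaws, within the pads' length; the fingertips stand 25 mm ahead of it and the grasp point (between the pads) lies 6 mm ahead of it; z points along the fingers, y is the line along which they close (so a half turn about z gives the same grasp; the last joint's range is limited). The gripper opens to 85 mm and grips with 20 to 120 N. Pads are 22 mm wide; open, the fingers measure 114 mm over their backs; the gripper's body (76 mm by 85 mm) begins 54 mm behind the grasp point. The pads swing forward as they close: fully open they stand 13 mm farther back than shut.
Start: joints at [1.147, 0.689, -0.195, 1.565, 0.157, 0.902, -0.215], TCP at [0.276, -0.561, 0.256] pointing down, gripper open.
Joint ranges: [-3.01, 3.01], [-0.46, 2.08], [-1.47, 1.51], [0.13, 2.56], [-1, 4.14], [0.04, 2.09], [-2.66, 2.66]. Speed limits (rad/s): [2.57, 2.57, 3.14, 3.14, 3.14, 3.14, 3.14].

### API

Orientations are given as a unit quaternion [x, y, z, w].
In Python, from rig import get_state, vision, close_job gives the robot as it stands.
- The arm moves only by the tool carry_out, never from a script. Its argument "deltas" is a list of rows, each an object of numbers: "x", "y", "z": the shift along the tool's x, y, z in m; "ax", "ay", "az": the turn, a rotation vector about the tool's x, y, z in rad. A call has 1 to 10 rows; each row is the pose to reach, as a shift and turn from the pose commanded when the call began, along the tool's axes at that moment; what a row does not reach only later rows make up. A row lasts 1/10 s, in which the tool goes at most 50 mm and 8.59 degrees, less where a joint would pass 70% of its speed; a pose out of reach is approached as far as the arm can. A call with a gripper value outside its range is refused whole. "claw" is the finger opening in m, from 0 to 0.0854, set as the call begins (left out, the last holds). The fingers move at their own pace and stop on an object; "squeeze" is the grip in N (left out, the last holds). Time passes only in rows, so rows that repeat a pose let the fingers close. It gives the time, the measured TCP pose, the force, the opening and the grip force at its end, in the units of the state.
- get_state(): the state, without advancing time (a new reading comes with each control period).
- vision.grab_frame(name): name is "scene" or "top"; returns the picture (420x560x3 uint8, red, green, blue); there is no depth.
- vision.camera_info(name): a dict with "mtx" (3x3 intrinsics, pixels), "rvec" (rotation vector, rad) and "tvec" (3), from world to camera coordinates, as OpenCV has them. Camera axes: x right, y down, z forward; pixel columns grow to the right and rows downward; lengths in m; the calibration is good to about 2 mm. A picture is of the moment at which its call begins. camera_info takes no time and is no camera call.
- close_job(): hands the job in; it is judged then, once.
The state is a dict: "time": time; "q": joint angles; "dq": joint speeds; "joint_torque": joint torques, N m; "tool_pos": TCP position; "ee_rot": TCP orientation; "force": force on the tool from outside, world axes, zero at the start; "wrist_torque": the same for the moment, N m; "gripper_width": finger opening in m; "grip_force": force on a finger pad.
Only numpy, scipy, OpenCV 4.12 (cv2) and the standard library are available. Lean on these libraries where they do the work, as an engineer would, in place of code of your own. Each camera call takes 0.05 s, during which the arm holds its last target. There are 200 camera calls.

### The job

On the watchmaker's green clamping fixture, push the aluminium watch carriage along its channel until it is fully home against the sprung stop hidden under the grey hood, and keep it pressed there with about 10 N for a second. Then push the red-balled toggle lever over its centre with a fingertip so that it snaps over and its rubber foot clamps the carriage. Be gentle - never push the carriage with more than 14 N or the lever with more than 20 N - and leave the things lying around where they are.

Things in the scene. Friction and masses are not known exactly. Their poses are not given: they have to be found in the camera images.
- fixture: Fixed clamping fixture: green plate 220 (x) x 200 (y) x 14 mm thick, with a channel along its x axis (floor = plate top, centred on y = 0) between steel rails 46 mm apart, 12 mm above the plate. Origin: on the table under the middle of the channel; x points along the channel to the grey hood, z up. Plate: x = -110 to 110, y = -95 to 105 mm. Two dark cheeks at x = 9 to 39, y = 45 to 75, 76 mm high, carry the lever.
- hood_mouth (a point): Middle of the grey hood's mouth, at fixture (41, 0, 31) mm; hood 62 long (x) x 72 wide, top 54 mm above the table. It hides a sprung stop for the carriage's leading end. The stop's setting is not measured: it first touches with the carriage's origin at fixture x = -8 to 14 mm, then yields 1 mm per 8 N, 6 mm at most. On the way the carriage drags with 1 to 3 N.
- carriage: Loose aluminium block in the channel, 100 (x, along the channel) x 44 x 28 mm high, 0.3 kg, with a brass watch case 36 mm across, 7 mm proud, on its top 19 mm behind its middle. Origin: centre of its underside, 14 mm above the table; x points to the hood. Push its flat rear face (x = -50 mm), which is clear of the rails from 12 to 28 mm above the channel floor. It starts 25 to 74 mm short of the stop.
- lever_ball (a point): Centre of the red ball (20 mm diameter) on the toggle lever's handle, 85 mm from its hinge, which runs along the fixture's x at fixture (24, 60, 70) mm. Open: the handle leans to the fixture's +y, ball at fixture (24, 109, 140) mm. To close, push the ball from its +y side towards the fixture's -y; it rises to 155 mm above the table and ends at fixture (24, 20, 145) mm.
- lever (a joint): Toggle lever's hinge angle in rad, 0 = open. A spring holds it open: about 5 N at the ball to start (up to 12 N if the finger drags over the ball instead of rising along with it), falling to nothing at dead centre, 0.5 rad (handle nearly upright). Past that it snaps over by itself and the rubber foot of its arm lands on the carriage's flat top at about 1.1 rad (limit 1.18). While open, the arm stands up at fixture x = 17 to 31, y = 0 to 65, to 130 mm high.
- screw_jar: A bystander: glass screw jar, 28 mm across, 34 mm high, on the fixture's plate at its far -y corner. Origin: centre of its underside.
- bezel: A bystander: flat brass bezel ring, 38 mm across, 6 mm high, on the fixture's plate on the -y side of the channel. Origin: centre of its underside.
- loupe: A bystander on the table: black watchmaker's loupe, 44 mm across, 36 mm high. Origin: centre of its underside.
- bench_driver: A bystander on the table: screwdriver 140 mm long, lying along its x axis.
- parts_dish: A bystander on the table: white dish 70 mm across, 18 mm high. Origin: centre of its underside.
- oil_bottle: A bystander on the table: amber bottle 32 mm across, 60 mm high. Origin: centre of its underside.
- brass_weight: A bystander on the table: brass weight 36 mm across, 34 mm high. Origin: centre of its underside.
Things that resemble listed ones, but are neither listed nor needed, are in the scene too. There is more than one size of the carriage; the job needs the larger.

How it is judged:
On the way, in this order (a step that is already met when the one before it is completed fails the run):
1. the carriage is pressed home against the stop with more than 7 N, at rest, for half a second (contact force between the fingers and carriage above 7 N and x of carriage in the frame of fixture above -0.009 m and linear speed of carriage below 0.004 m/s), for 0.5 s.
2. the lever has snapped over its centre and its foot clamps the carriage (value of joint lever above 1.03 rad and contact force between lever and carriage above 2.5 N and x of carriage in the frame of fixture above -0.009 m and linear speed of carriage below 0.01 m/s), for 0.2 s.
At the end, for the whole second after the job is handed in: The lever is over its centre (beyond 1.03 rad) with its foot pressing the carriage with more than 2.5 N; the carriage is home (its origin beyond x = -9 mm in the fixture's frame) and at rest (all of step 2); the robot touches nothing.
It fails at once if the carriage is pushed with more than 14 N (contact force between any of the fingers, the arm and carriage above 14 N).
It fails at once if the lever is pushed with more than 20 N (contact force between any of the fingers, the arm and lever above 20 N).
It fails at once if a bystander (jar, bezel, loupe, screwdriver, dish, bottle, weight) is moved by more than 20 mm (distance of any of screw_jar, bezel, loupe, bench_driver, parts_dish, oil_bottle, brass_weight from where it was at the start of the episode above 0.02 m).
It also fails if it takes over 67 s, if anything falls off the work surface, if the arm or the gripper's body presses on something with over 40 N, if the wrist force passes 120 N, or if a joint passes its speed limit or range.

## Working session

There is one attempt and no reset: what is moved stays moved. The work goes in short steps, Python scripts to look and compute and a tool call to move; the robot and the scene stay as the last step left them, time stands still between calls to the robot, and variables do not carry over. Pictures are saved under pics/ and viewed, at most 10 in all, crops included, and the job is handed in when it is done.

Besides the shell and the picture viewer there is one more tool, called by a JSON object that holds its "op" and its "data", one argument or row to a line. carry_out: Moves the arm, as the interface text tells. Its arguments: {"type":"object","properties":{"deltas":{"type":"array","items":{"type":"object","properties":{"x":{"type":"number"},"y":{"type":"number"},"z":{"type":"number"},"ax":{"type":"number"},"ay":{"type":"number"},"az":{"type":"number"}}}},"claw":{"type":"number"},"squeeze":{"type":"number"}},"required":["deltas"]}

```bash
mkdir -p pics; ls; cat > h.py <<'E'
import numpy as np, cv2
from rig import get_state, vision, close_job
from scipy.spatial.transform import Rotation as R
def cam(n):
    c=vision.camera_info(n); return np.array(c["mtx"],float),np.array(c["rvec"],float).ravel(),np.array(c["tvec"],float).ravel()
def proj(n,P):
    K,r,t=cam(n); return cv2.projectPoints(np.array(P,float).reshape(-1,3),r,t,K,None)[0].reshape(-1,2)
def ray(n,uv,z):
    K,r,t=cam(n); M=R.from_rotvec(r).as_matrix(); d=M.T@np.linalg.inv(K)@np.array([*uv,1.]); o=-M.T@t
    return o+d*(z-o[2])/d[2]
def save(n,f,crop=None,s=1):
    im=vision.grab_frame(n)[:,:,::-1]
    if crop: im=im[crop[1]:crop[3],crop[0]:crop[2]]
    cv2.imwrite(f,cv2.resize(im,None,fx=s,fy=s,interpolation=cv2.INTER_CUBIC))
E
python3 - <<'E'
from h import *
save("top","pics/t1.png",s=1.4);save("scene","pics/s1.png",s=1.4)
s=get_state();print(s)
for n in("top","scene"):
    K,r,t=cam(n);print(n,K.tolist(),(-R.from_rotvec(r).as_matrix().T@t).round(3))
E
```

```text
pics
{'time': 0.1, 'q': array([ 1.14681578,  0.68990746, -0.19447635,  1.5662734 ,  0.15730786,
        0.90250104, -0.21509055]), 'dq': array([ 0.00087993, -0.00303575, -0.00065828, -0.00122407, -0.00016994,
        0.00027585,  0.00056233]), 'joint_torque': array([-3.18060942e-03, -5.40609455e+01, -1.27144296e+00, -1.58988243e+01,
        9.31156013e-03,  4.40740245e-03, -3.15916850e-05]), 'tool_pos': array([ 0.27591594, -0.56017658,  0.25554962]), 'ee_rot': array([ 9.73911516e-01,  2.26926500e-01, -2.69401221e-04, -8.06469063e-04]), 'force': array([-0.14715408, -0.02249625, -0.18214724]), 'wrist_torque': array([0.05638516, 0.02457634, 0.03934618]), 'grip_force': 0.0, 'gripper_width': 0.08543336928342189}
top [[386.4285539195807, 0.0, 279.8704414369991], [0.0, 386.4285539195807, 207.08066871077955], [0.0, 0.0, 1.0]] [0.371 0.022 1.222]
scene [[393.2750997814196, 0.0, 278.696925595667], [0.0, 393.2750997814196, 216.68530915016035], [0.0, 0.0, 1.0]] [ 1.07  -0.123  0.78 ]
```

View pics/t1.png

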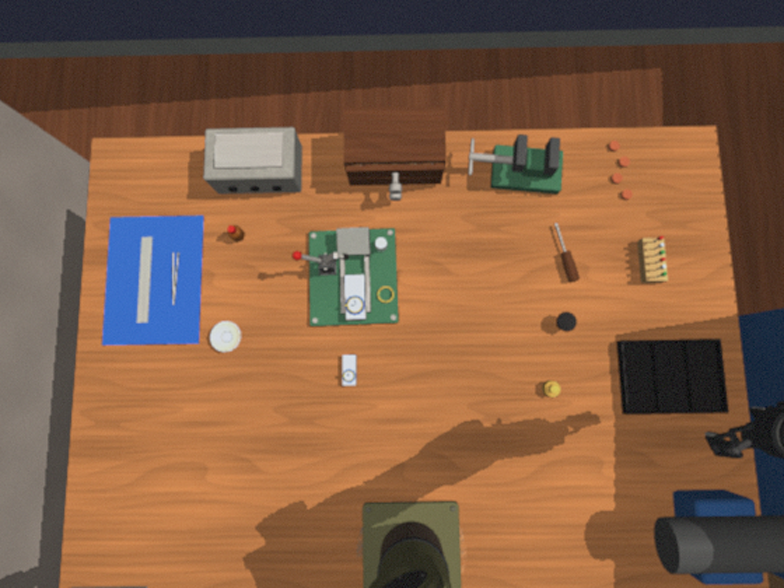

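View pics/s1.png

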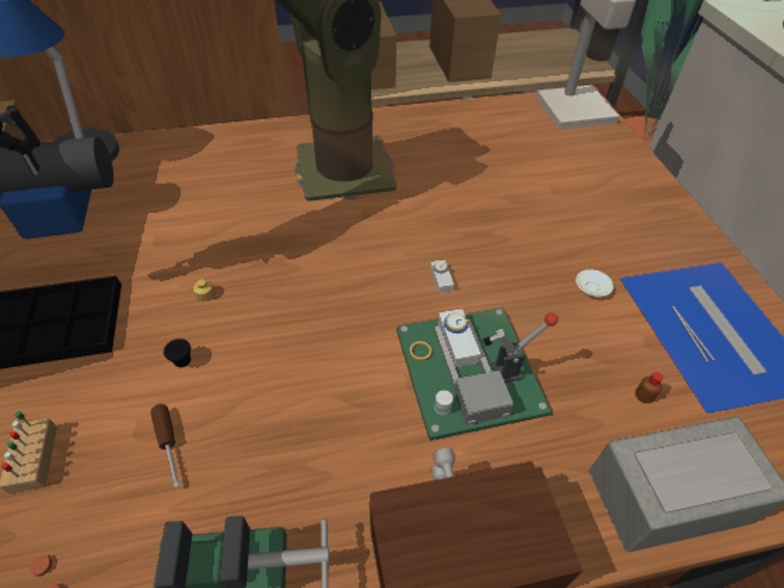

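Top view (1.4x): the fixture is at about (353,277). Carriage candidates are the larger block in the channel at (354,296), which I choose, and a smaller loose one on the table at (349,370). Red things: the lever ball at (297,255), which I choose, the bottle cap at (235,232), and the pinheads and red discs at far right. Next I fit the plate pose and take one close crop.

```bash
cat > fit.py <<'E'
from h import *
from scipy.optimize import least_squares
def mask(n,box):
    im=vision.grab_frame(n); h=cv2.cvtColor(im,cv2.COLOR_RGB2HSV)
    m=((h[:,:,0]>50)&(h[:,:,0]<95)&(h[:,:,1]>90)).astype(np.uint8)
    z=np.zeros_like(m); x0,y0,x1,y1=box; z[y0:y1,x0:x1]=m[y0:y1,x0:x1]; return im,z
obs={}
for n,b in(("top",(205,150,300,245)),("scene",(270,205,405,325))):
    im,m=mask(n,b); c=max(cv2.findContours(m,cv2.RETR_EXTERNAL,cv2.CHAIN_APPROX_NONE)[0],key=cv2.contourArea)
    hull=cv2.convexHull(c); 
    if n=="top": q=cv2.boxPoints(cv2.minAreaRect(hull))
    else: q=cv2.approxPolyN(hull,4).reshape(-1,2)
    print(n,q.tolist()); obs[n]=np.array(q,float)
C=np.array([[-.11,-.095,.014],[-.11,.105,.014],[.11,.105,.014],[.11,-.095,.014]])
def W(p,L): c,s=np.cos(p[2]),np.sin(p[2]); L=np.atleast_2d(L); return np.c_[p[0]+c*L[:,0]-s*L[:,1],p[1]+s*L[:,0]+c*L[:,1],L[:,2]]
def res(p,ns):
    o=[]
    for n in ns:
        for u in proj(n,W(p,C)):
            d=obs[n]-u; o+=list(d[np.argmin((d**2).sum(1))])
    return o
p0=[*ray("top",(252,198),.014)[:2],0]
for ns in(["top"],["scene"],["top","scene"]):
    f=least_squares(res,p0,args=(ns,)); print(ns,f.x.round(4),np.abs(f.fun).max().round(2))
np.save("p.npy",f.x)
im=vision.grab_frame("top")[:,:,::-1]; im=cv2.resize(im[150:245,190:300],None,fx=7,fy=6.3,interpolation=cv2.INTER_CUBIC)
def dr(P,col):
    for u,v in proj("top",W(f.x,P)): cv2.circle(im,(int((u-190+.5)*7),int((v-150+.5)*6.3)),4,col,-1)
dr(C,(255,0,255)); dr([[.024,.109,.14]],(255,255,0)); dr([[.041,0,.031],[.041,-.036,.054],[.041,.036,.054],[.103,.036,.054],[.103,-.036,.054]],(0,255,255)); dr([[-.1,0,.014]],(0,0,255))
cv2.imwrite("pics/t2.png",im)
E
python3 fit.py
```

```text
top [[219.40185546875, 166.24339294433594], [280.6773376464844, 163.57923889160156], [283.5282897949219, 229.1509246826172], [222.2528076171875, 231.81507873535156]]
scene [[375, 256], [394, 295], [307, 314], [278, 215]]
['top'] [0.5926 0.1144 0.0321] 1.5
['scene'] [ 0.611   0.118  -0.1399] 28.92
['top', 'scene'] [ 0.6039  0.117  -0.0747] 32.95
```

```bash
sed -i 's|    print(n,q.tolist())|    if n=="scene": q=np.array([[398,322],[507,309],[551,411],[432,437]])/1.4-.2\n    print(n,np.round(q,1).tolist())|; s/obs\[n\]-u; o/obs[n]-u;o/' fit.py; python3 fit.py
```

```text
top [[219.60000610351562, 166.0], [280.6000061035156, 163.60000610351562], [283.20001220703125, 229.1999969482422], [222.1999969482422, 231.6999969482422]]
scene [[284.1, 229.8], [361.9, 220.5], [393.4, 293.4], [308.4, 311.9]]
['top'] [0.5929 0.1145 0.0286] 1.48
['scene'] [0.5968 0.1179 0.0031] 1.78
['top', 'scene'] [0.5953 0.1168 0.0131] 2.75
```

View pics/t2.png

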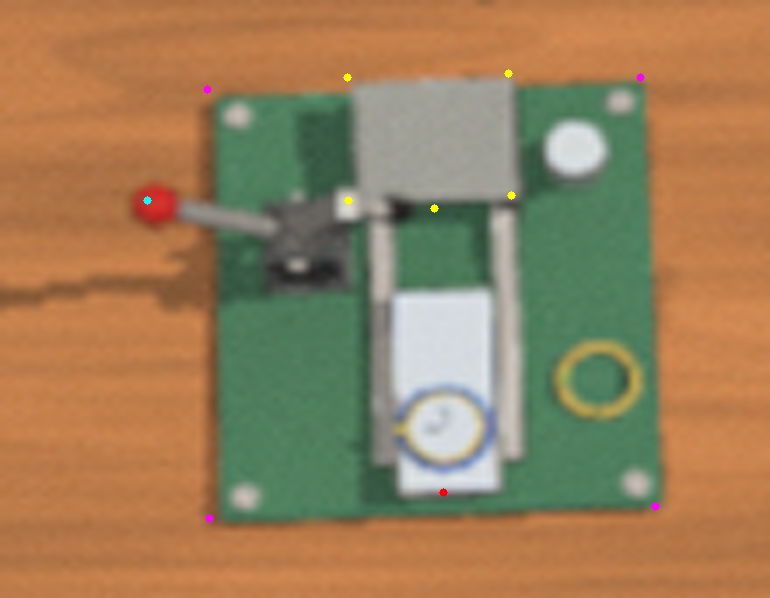

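The crop shows the chosen large carriage in the channel, with its rear edge at about (448,491) and front edge at (443,291). The hood top spans (355,85) to (517,193) and the ball is at (156,204). The plate corners are clear, so I refit using these points.

```bash
cat > fit2.py <<'E'
from h import *
from scipy.optimize import least_squares
L=np.array([[110,105,14],[110,-95,14],[-110,-95,14],[-110,105,14],[103,36,54],[103,-36,54],[41,-36,54],[41,36,54],[24,109,140]])/1e3
T=np.array([(216,95),(645,82),(661,508),(222,522),(355,85),(512,80),(517,193),(358,203),(156,204)])/[7,6.3]-.5+[190,150]
S=np.array([[551,411],[432,437],[398,322],[507,309],[511,408],[468,418],[458,384],[507,376],[551,319]])/1.4-.5
S[4:8]=np.nan
def W(p,L): c,s=np.cos(p[2]),np.sin(p[2]); L=np.atleast_2d(L); return np.c_[p[0]+c*L[:,0]-s*L[:,1],p[1]+s*L[:,0]+c*L[:,1],L[:,2]]
def res(p,ns): return np.nan_to_num(np.concatenate([proj(n,W(p,L))-{"top":T,"scene":S}[n] for n in ns])).ravel()
if __name__=="__main__":
  for ns in(["top"],["scene"],["top","scene"]):
    f=least_squares(res,[.593,.115,.03],args=(ns,),loss="soft_l1"); print(ns,f.x.round(4)); print(f.fun.reshape(-1,2).round(1).tolist())
    if ns==["top"]: p=f.x
  np.save("p.npy",p)
  for uv in((448,491),(443,291)):
    w=ray("top",np.array(uv)/[7,6.3]-.5+[190,150],.042); c,s=np.cos(p[2]),np.sin(p[2]); d=w[:2]-p[:2]; print("carriage edge fixture",c*d[0]+s*d[1],-s*d[0]+c*d[1])
  print("rear world",W(p,[-.1,0,.034]),"ball",W(p,[.024,.109,.14]))
E
python3 fit2.py
```

```text
['top'] [0.5935 0.1134 0.0175]
[[-0.4, -0.1], [0.3, -0.3], [0.5, 0.1], [-0.5, 0.2], [-0.2, -0.5], [0.4, -0.6], [0.3, 0.9], [-0.3, 0.2], [-0.0, 0.2]]
['scene'] [0.595  0.1166 0.0055]
[[1.3, 0.5], [-1.8, -1.1], [-0.0, 1.2], [-1.3, -1.9], [0.0, 0.0], [0.0, 0.0], [0.0, 0.0], [0.0, 0.0], [1.2, 0.2]]
['top', 'scene'] [0.5941 0.1147 0.0096]
[[-0.5, -0.6], [0.2, -0.3], [-0.2, 0.2], [-1.2, -0.3], [-0.4, -0.8], [0.3, -0.7], [-0.1, 0.8], [-0.6, -0.1], [-0.4, -0.3], [0.5, 0.1], [-2.5, -1.2], [-1.0, 1.2], [-2.3, -2.1], [0.0, 0.0], [0.0, 0.0], [0.0, 0.0], [0.0, 0.0], [0.1, -0.2]]
carriage edge fixture -0.1005729580182969 -0.00036641001909336335
carriage edge fixture -0.0015113613046760478 -0.0005172855900618547
rear world [[0.49351813 0.11168483 0.034     ]] ball [[0.61558736 0.22284284 0.14      ]]
```

{"op": "carry_out", "data": {
  "claw": 0,
  "deltas": [
    {"x": 0.02, "y": -0.022, "az": 0.04},
    {"x": 0.055, "y": -0.06, "az": 0.1},
    {"x": 0.09, "y": -0.1, "az": 0.17},
    {"x": 0.125, "y": -0.14, "az": 0.24},
    {"x": 0.16, "y": -0.177, "az": 0.31},
    {"x": 0.195, "y": -0.215, "az": 0.38},
    {"x": 0.23, "y": -0.255, "az": 0.44},
    {"x": 0.265, "y": -0.293, "az": 0.44},
    {"x": 0.29, "y": -0.321, "az": 0.44},
    {"x": 0.3, "y": -0.332, "az": 0.44}
  ]
}}

```text
invalid input
```

{"op": "carry_out", "data": {
  "claw": 0.0,
  "squeeze": 30,
  "deltas": [
    {"x": 0.02, "y": -0.022, "z": 0, "ax": 0, "ay": 0, "az": 0.04},
    {"x": 0.055, "y": -0.06, "z": 0, "ax": 0, "ay": 0, "az": 0.1}
  ]
}}

```text
time: 0.6
tool_pos: [0.2971, -0.4865, 0.256]
ee_rot: [0.985, 0.174, -0.0, 0.002]
force: [1.4, 0.5, -0.2]
gripper_width: 0.0591
grip_force: 0.0
```

{"op": "carry_out", "data": {
  "deltas": [
    {"x": 0.026, "y": -0.035, "z": 0, "ax": 0, "ay": 0, "az": 0.05},
    {"x": 0.052, "y": -0.07, "z": 0, "ax": 0, "ay": 0, "az": 0.1},
    {"x": 0.078, "y": -0.105, "z": 0, "ax": 0, "ay": 0, "az": 0.15},
    {"x": 0.104, "y": -0.14, "z": 0, "ax": 0, "ay": 0, "az": 0.2},
    {"x": 0.13, "y": -0.176, "z": 0, "ax": 0, "ay": 0, "az": 0.25},
    {"x": 0.156, "y": -0.212, "z": 0, "ax": 0, "ay": 0, "az": 0.3},
    {"x": 0.182, "y": -0.248, "z": 0, "ax": 0, "ay": 0, "az": 0.34},
    {"x": 0.208, "y": -0.283, "z": 0, "ax": 0, "ay": 0, "az": 0.34},
    {"x": 0.234, "y": -0.318, "z": 0, "ax": 0, "ay": 0, "az": 0.34},
    {"x": 0.26, "y": -0.354, "z": 0, "ax": 0, "ay": 0, "az": 0.34}
  ]
}}

```text
time: 1.6
tool_pos: [0.4187, -0.0598, 0.2566]
ee_rot: [1.0, 0.009, 0.001, 0.0]
force: [0.5, -0.1, 0.1]
gripper_width: 0.0
grip_force: 0.0
```

```bash
cat > rem.py <<'E'
import sys
from h import *
from fit2 import W
p=np.load("p.npy"); s=get_state()
def to(fx,fy,z,off=0):
    M=R.from_quat(s["ee_rot"]).as_matrix(); g=W(p,[fx,fy,z])[0]; d=g-s["tool_pos"]
    G=np.c_[[np.cos(p[2]),np.sin(p[2]),0],[np.sin(p[2]),-np.cos(p[2]),0],[0,0,-1]]
    print("t",round(s["time"],2),"tool delta",(M.T@d).round(4),"turn",R.from_matrix(M.T@G).as_rotvec().round(4))
def here():
    d=np.array(s["tool_pos"])-[*p[:2],0]; c,k=np.cos(p[2]),np.sin(p[2]); print("fixture TCP",np.round([c*d[0]+k*d[1],-k*d[0]+c*d[1],d[2]],4),"F",s["force"].round(2),s["gripper_width"])
here(); to(*map(float,sys.argv[1:4]))
E
python3 rem.py -0.127 0 0.15
```

```text
fixture TCP [-0.1778 -0.1701  0.2566] F [ 0.53 -0.11  0.12] 3.391587554739265e-05
t 1.6 tool delta [ 0.0507 -0.1701  0.1066] turn [ 0.0002 -0.0011  0.0001]
```

{"op": "carry_out", "data": {
  "deltas": [
    {"x": 0.01, "y": -0.034, "z": 0.02, "ax": 0, "ay": 0, "az": 0},
    {"x": 0.02, "y": -0.068, "z": 0.04, "ax": 0, "ay": 0, "az": 0},
    {"x": 0.03, "y": -0.102, "z": 0.06, "ax": 0, "ay": 0, "az": 0},
    {"x": 0.04, "y": -0.136, "z": 0.08, "ax": 0, "ay": 0, "az": 0},
    {"x": 0.05, "y": -0.16, "z": 0.1, "ax": 0, "ay": 0, "az": 0},
    {"x": 0.05, "y": -0.17, "z": 0.125, "ax": 0, "ay": 0, "az": 0},
    {"x": 0.05, "y": -0.17, "z": 0.145, "ax": 0, "ay": 0, "az": 0},
    {"x": 0.05, "y": -0.17, "z": 0.145, "ax": 0, "ay": 0, "az": 0}
  ]
}}

```text
time: 2.4
tool_pos: [0.464, 0.1098, 0.1094]
ee_rot: [1.0, 0.01, -0.002, 0.0]
force: [-0.9, -0.7, 0.4]
gripper_width: -0.0002
grip_force: 0.0
```

```bash
python3 rem.py -0.127 0 0.056; python3 -c "
from h import *
save('scene','pics/s2.png',(230,130,430,280),4)"
```

```text
fixture TCP [-0.1296 -0.0014  0.1094] F [-0.88 -0.71  0.38] -0.00019896142558762324
t 2.4 tool delta [ 0.0028 -0.0014  0.0534] turn [0.0009 0.0039 0.0017]
```

View pics/s2.png

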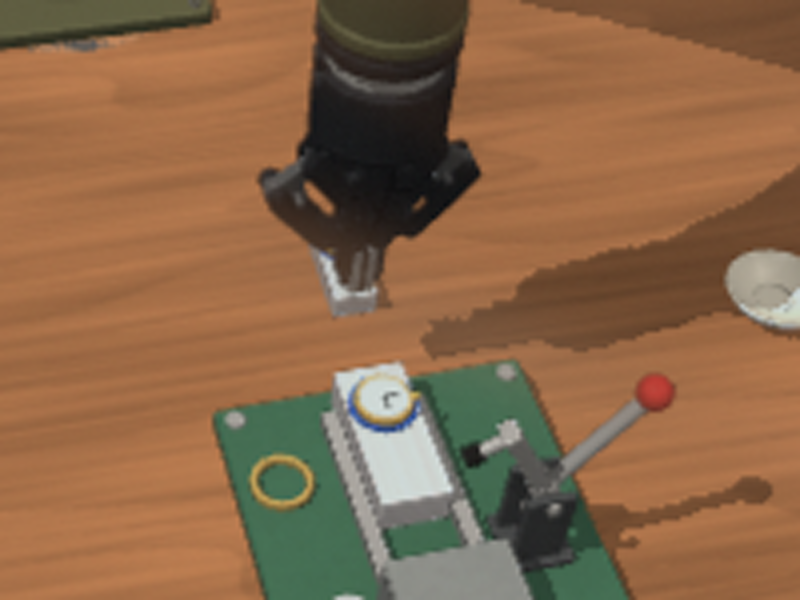

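The picture shows the fingers shut, with tips at about (358,288), above and behind the large carriage (rear top edge at (368,375)). The knuckles spread wide along tool y, so for the ball I'll turn the tool 90°. I'll check the tip offset by projection.

```bash
python3 - <<'E'
from h import *
s=get_state();P=np.array(s["tool_pos"])
for d in(0,.025,.038): print(d,((proj("scene",P-[0,0,d])[0]-[230,130])*4).round())
print(s["q"].round(2))
E
```

```text
0 [358. 251.]
0.025 [354. 279.]
0.038 [352. 294.]
[-0.34  0.77  0.02  2.13 -0.05  0.25 -1.83]
```

{"op": "carry_out", "data": {
  "deltas": [
    {"x": 0.001, "y": -0.001, "z": 0.018, "ax": 0, "ay": 0, "az": 0},
    {"x": 0.001, "y": -0.001, "z": 0.036, "ax": 0, "ay": 0, "az": 0},
    {"x": 0.001, "y": -0.001, "z": 0.05, "ax": 0, "ay": 0, "az": 0},
    {"x": 0.001, "y": -0.001, "z": 0.054, "ax": 0, "ay": 0, "az": 0},
    {"x": 0.001, "y": -0.001, "z": 0.054, "ax": 0, "ay": 0, "az": 0}
  ]
}}

```text
time: 2.95
tool_pos: [0.4665, 0.1101, 0.0579]
ee_rot: [1.0, 0.009, 0.0, 0.0]
force: [-0.1, 0.4, 0.8]
gripper_width: 0.0003
grip_force: 0.0
```

```bash
python3 rem.py -0.112 0 0.056
```

```text
fixture TCP [-0.127  -0.0011  0.0579] F [-0.05  0.36  0.81] 0.00025506489560682
t 2.95 tool delta [ 0.015  -0.0011  0.0019] turn [ 0.     -0.0007 -0.0005]
```

{"op": "carry_out", "data": {
  "deltas": [
    {"x": 0.004, "y": -0.001, "z": 0.001, "ax": 0, "ay": 0, "az": 0},
    {"x": 0.008, "y": -0.001, "z": 0.001, "ax": 0, "ay": 0, "az": 0},
    {"x": 0.01, "y": -0.001, "z": 0.001, "ax": 0, "ay": 0, "az": 0},
    {"x": 0.0115, "y": -0.001, "z": 0.001, "ax": 0, "ay": 0, "az": 0},
    {"x": 0.013, "y": -0.001, "z": 0.001, "ax": 0, "ay": 0, "az": 0},
    {"x": 0.0145, "y": -0.001, "z": 0.001, "ax": 0, "ay": 0, "az": 0},
    {"x": 0.016, "y": -0.001, "z": 0.001, "ax": 0, "ay": 0, "az": 0},
    {"x": 0.0175, "y": -0.001, "z": 0.001, "ax": 0, "ay": 0, "az": 0},
    {"x": 0.019, "y": -0.001, "z": 0.001, "ax": 0, "ay": 0, "az": 0},
    {"x": 0.0205, "y": -0.001, "z": 0.001, "ax": 0, "ay": 0, "az": 0}
  ]
}}

```text
time: 3.95
tool_pos: [0.4849, 0.1116, 0.0562]
ee_rot: [1.0, 0.009, -0.002, 0.0]
force: [-3.9, 0.2, 2.3]
gripper_width: 0.0001
grip_force: 1.8
```

{"op": "carry_out", "data": {
  "deltas": [
    {"x": 0.002, "y": 0, "z": 0, "ax": 0, "ay": 0, "az": 0},
    {"x": 0.004, "y": 0, "z": 0, "ax": 0, "ay": 0, "az": 0},
    {"x": 0.006, "y": 0, "z": 0, "ax": 0, "ay": 0, "az": 0},
    {"x": 0.008, "y": 0, "z": 0, "ax": 0, "ay": 0, "az": 0},
    {"x": 0.01, "y": 0, "z": 0, "ax": 0, "ay": 0, "az": 0},
    {"x": 0.012, "y": 0, "z": 0, "ax": 0, "ay": 0, "az": 0},
    {"x": 0.014, "y": 0, "z": 0, "ax": 0, "ay": 0, "az": 0},
    {"x": 0.016, "y": 0, "z": 0, "ax": 0, "ay": 0, "az": 0},
    {"x": 0.018, "y": 0, "z": 0, "ax": 0, "ay": 0, "az": 0},
    {"x": 0.02, "y": 0, "z": 0, "ax": 0, "ay": 0, "az": 0}
  ]
}}

```text
time: 4.95
tool_pos: [0.5067, 0.1121, 0.0563]
ee_rot: [1.0, 0.009, -0.0, 0.0]
force: [-1.9, -0.3, -1.0]
gripper_width: 0.0001
grip_force: 0.7
```

```bash
python3 rem.py -0.07 0 0.056
```

```text
fixture TCP [-0.0868  0.0001  0.0563] F [-1.93 -0.31 -1.01] 0.00010964614937337219
t 4.95 tool delta [0.0168 0.0001 0.0003] turn [0.0001 0.     0.0002]
```

{"op": "carry_out", "data": {
  "deltas": [
    {"x": 0.0013, "y": 0, "z": 0, "ax": 0, "ay": 0, "az": 0},
    {"x": 0.0026, "y": 0, "z": 0, "ax": 0, "ay": 0, "az": 0},
    {"x": 0.0039, "y": 0, "z": 0, "ax": 0, "ay": 0, "az": 0},
    {"x": 0.0052, "y": 0, "z": 0, "ax": 0, "ay": 0, "az": 0},
    {"x": 0.0065, "y": 0, "z": 0, "ax": 0, "ay": 0, "az": 0},
    {"x": 0.0078, "y": 0, "z": 0, "ax": 0, "ay": 0, "az": 0},
    {"x": 0.0091, "y": 0, "z": 0, "ax": 0, "ay": 0, "az": 0},
    {"x": 0.0104, "y": 0, "z": 0, "ax": 0, "ay": 0, "az": 0},
    {"x": 0.0117, "y": 0, "z": 0, "ax": 0, "ay": 0, "az": 0},
    {"x": 0.013, "y": 0, "z": 0, "ax": 0, "ay": 0, "az": 0}
  ]
}}

```text
time: 5.95
tool_pos: [0.5196, 0.1123, 0.0563]
ee_rot: [1.0, 0.009, -0.0, 0.0]
force: [-0.5, 0.4, 0.5]
gripper_width: -0.0
grip_force: 1.0
```

{"op": "carry_out", "data": {
  "deltas": [
    {"x": 0.0005, "y": 0, "z": 0, "ax": 0, "ay": 0, "az": 0},
    {"x": 0.001, "y": 0, "z": 0, "ax": 0, "ay": 0, "az": 0}
  ]
}}

```text
time: 6.15
tool_pos: [0.5205, 0.1124, 0.0563]
ee_rot: [1.0, 0.009, -0.0, 0.0]
force: [-2.2, 0.1, 0.6]
gripper_width: -0.0001
grip_force: 1.1
```

```bash
python3 rem.py -0.07 0 0.056
```

```text
fixture TCP [-0.073   0.0002  0.0563] F [-2.19  0.1   0.59] -0.00012034922459348478
t 6.15 tool delta [0.003  0.0002 0.0003] turn [0.0001 0.0002 0.0003]
```

{"op": "carry_out", "data": {
  "deltas": [
    {"x": 0.0006, "y": 0, "z": 0, "ax": 0, "ay": 0, "az": 0},
    {"x": 0.0012, "y": 0, "z": 0, "ax": 0, "ay": 0, "az": 0}
  ]
}}

```text
time: 6.35
tool_pos: [0.5217, 0.1124, 0.0563]
ee_rot: [1.0, 0.009, -0.0, 0.0]
force: [-1.8, 0.1, 0.5]
gripper_width: -0.0
grip_force: 1.0
```

{"op": "carry_out", "data": {
  "deltas": [
    {"x": 0.0006, "y": 0, "z": 0, "ax": 0, "ay": 0, "az": 0},
    {"x": 0.0012, "y": 0, "z": 0, "ax": 0, "ay": 0, "az": 0}
  ]
}}

```text
time: 6.55
tool_pos: [0.5231, 0.1124, 0.0563]
ee_rot: [1.0, 0.009, 0.0, 0.0]
force: [-1.7, -0.0, 1.0]
gripper_width: -0.0004
grip_force: 1.1
```

{"op": "carry_out", "data": {
  "deltas": [
    {"x": 0.0006, "y": 0, "z": 0, "ax": 0, "ay": 0, "az": 0},
    {"x": 0.0012, "y": 0, "z": 0, "ax": 0, "ay": 0, "az": 0}
  ]
}}

```text
time: 6.75
tool_pos: [0.5242, 0.1124, 0.0563]
ee_rot: [1.0, 0.009, -0.0, 0.0]
force: [-2.3, -0.1, 0.8]
gripper_width: -0.0002
grip_force: 1.1
```

{"op": "carry_out", "data": {
  "deltas": [
    {"x": 0.0007, "y": 0, "z": 0, "ax": 0, "ay": 0, "az": 0},
    {"x": 0.0013, "y": 0, "z": 0, "ax": 0, "ay": 0, "az": 0}
  ]
}}

```text
time: 6.95
tool_pos: [0.5256, 0.1124, 0.0563]
ee_rot: [1.0, 0.009, 0.0, 0.0]
force: [-1.3, 0.1, 0.0]
gripper_width: -0.0
grip_force: 1.1
```

{"op": "carry_out", "data": {
  "deltas": [
    {"x": 0.0007, "y": 0, "z": 0, "ax": 0, "ay": 0, "az": 0},
    {"x": 0.0013, "y": 0, "z": 0, "ax": 0, "ay": 0, "az": 0}
  ]
}}

```text
time: 7.15
tool_pos: [0.5269, 0.1125, 0.0563]
ee_rot: [1.0, 0.009, 0.0, 0.0]
force: [-2.6, -0.7, -0.0]
gripper_width: -0.0002
grip_force: 1.1
```

{"op": "carry_out", "data": {
  "deltas": [
    {"x": 0.0007, "y": 0, "z": 0, "ax": 0, "ay": 0, "az": 0},
    {"x": 0.0013, "y": 0, "z": 0, "ax": 0, "ay": 0, "az": 0}
  ]
}}

```text
time: 7.35
tool_pos: [0.5281, 0.1125, 0.0563]
ee_rot: [1.0, 0.009, 0.0, 0.0]
force: [-2.6, 0.2, 1.0]
gripper_width: -0.0001
grip_force: 1.1
```

{"op": "carry_out", "data": {
  "deltas": [
    {"x": 0.0007, "y": 0, "z": 0, "ax": 0, "ay": 0, "az": 0},
    {"x": 0.0013, "y": 0, "z": 0, "ax": 0, "ay": 0, "az": 0}
  ]
}}

```text
time: 7.55
tool_pos: [0.5294, 0.1125, 0.0563]
ee_rot: [1.0, 0.009, -0.0, 0.0]
force: [-1.7, -0.3, 1.1]
gripper_width: -0.0002
grip_force: 1.1
```

{"op": "carry_out", "data": {
  "deltas": [
    {"x": 0.0007, "y": 0, "z": 0, "ax": 0, "ay": 0, "az": 0},
    {"x": 0.0013, "y": 0, "z": 0, "ax": 0, "ay": 0, "az": 0}
  ]
}}

```text
time: 7.75
tool_pos: [0.5308, 0.1126, 0.0563]
ee_rot: [1.0, 0.009, 0.0, 0.0]
force: [-3.2, -0.6, 2.0]
gripper_width: 0.0
grip_force: 1.2
```

{"op": "carry_out", "data": {
  "deltas": [
    {"x": 0.0005, "y": 0, "z": 0, "ax": 0, "ay": 0, "az": 0},
    {"x": 0.001, "y": 0, "z": 0, "ax": 0, "ay": 0, "az": 0}
  ]
}}

```text
time: 7.95
tool_pos: [0.5317, 0.1125, 0.0563]
ee_rot: [1.0, 0.009, -0.0, 0.0]
force: [-2.3, 0.1, 1.2]
gripper_width: 0.0003
grip_force: 1.2
```

{"op": "carry_out", "data": {
  "deltas": [
    {"x": 0.0007, "y": 0, "z": 0, "ax": 0, "ay": 0, "az": 0},
    {"x": 0.0013, "y": 0, "z": 0, "ax": 0, "ay": 0, "az": 0}
  ]
}}

```text
time: 8.15
tool_pos: [0.533, 0.1126, 0.0563]
ee_rot: [1.0, 0.009, 0.0, 0.0]
force: [-3.2, 0.6, 0.7]
gripper_width: -0.0004
grip_force: 1.2
```

{"op": "carry_out", "data": {
  "deltas": [
    {"x": 0.0006, "y": 0, "z": 0, "ax": 0, "ay": 0, "az": 0},
    {"x": 0.0012, "y": 0, "z": 0, "ax": 0, "ay": 0, "az": 0}
  ]
}}

```text
time: 8.35
tool_pos: [0.5342, 0.1126, 0.0563]
ee_rot: [1.0, 0.009, -0.0, 0.0]
force: [-2.8, -0.1, 1.5]
gripper_width: 0.0003
grip_force: 1.2
```

{"op": "carry_out", "data": {
  "deltas": [
    {"x": 0.0006, "y": 0, "z": 0, "ax": 0, "ay": 0, "az": 0},
    {"x": 0.0012, "y": 0, "z": 0, "ax": 0, "ay": 0, "az": 0}
  ]
}}

```text
time: 8.55
tool_pos: [0.5354, 0.1127, 0.0563]
ee_rot: [1.0, 0.009, -0.0, 0.0]
force: [-2.9, 0.7, 1.3]
gripper_width: -0.0002
grip_force: 1.2
```

{"op": "carry_out", "data": {
  "deltas": [
    {"x": 0.0006, "y": 0, "z": 0, "ax": 0, "ay": 0, "az": 0},
    {"x": 0.0012, "y": 0, "z": 0, "ax": 0, "ay": 0, "az": 0}
  ]
}}

```text
time: 8.75
tool_pos: [0.5366, 0.1126, 0.0563]
ee_rot: [1.0, 0.009, -0.0, 0.0]
force: [-2.9, 0.9, 1.3]
gripper_width: 0.0004
grip_force: 1.2
```

{"op": "carry_out", "data": {
  "deltas": [
    {"x": 0.0006, "y": 0, "z": 0, "ax": 0, "ay": 0, "az": 0},
    {"x": 0.0012, "y": 0, "z": 0, "ax": 0, "ay": 0, "az": 0}
  ]
}}

```text
time: 8.95
tool_pos: [0.5379, 0.1127, 0.0563]
ee_rot: [1.0, 0.009, 0.0, 0.0]
force: [-2.0, 0.4, 0.1]
gripper_width: 0.0001
grip_force: 1.3
```

{"op": "carry_out", "data": {
  "deltas": [
    {"x": 0.0007, "y": 0, "z": 0, "ax": 0, "ay": 0, "az": 0},
    {"x": 0.0013, "y": 0, "z": 0, "ax": 0, "ay": 0, "az": 0}
  ]
}}

```text
time: 9.15
tool_pos: [0.5392, 0.1127, 0.0563]
ee_rot: [1.0, 0.009, 0.0, 0.0]
force: [-2.1, -0.1, 0.6]
gripper_width: 0.0001
grip_force: 1.2
```

{"op": "carry_out", "data": {
  "deltas": [
    {"x": 0.0007, "y": 0, "z": 0, "ax": 0, "ay": 0, "az": 0},
    {"x": 0.0013, "y": 0, "z": 0, "ax": 0, "ay": 0, "az": 0}
  ]
}}

```text
time: 9.35
tool_pos: [0.5405, 0.1127, 0.0563]
ee_rot: [1.0, 0.009, 0.0, 0.0]
force: [-1.6, -0.7, 1.9]
gripper_width: -0.0001
grip_force: 1.3
```

{"op": "carry_out", "data": {
  "deltas": [
    {"x": 0.0007, "y": 0, "z": 0, "ax": 0, "ay": 0, "az": 0},
    {"x": 0.0013, "y": 0, "z": 0, "ax": 0, "ay": 0, "az": 0}
  ]
}}

```text
time: 9.55
tool_pos: [0.5418, 0.1128, 0.0563]
ee_rot: [1.0, 0.009, 0.0, 0.0]
force: [-2.6, 0.5, 0.9]
gripper_width: 0.0002
grip_force: 1.3
```

{"op": "carry_out", "data": {
  "deltas": [
    {"x": 0.0007, "y": 0, "z": 0, "ax": 0, "ay": 0, "az": 0},
    {"x": 0.0013, "y": 0, "z": 0, "ax": 0, "ay": 0, "az": 0}
  ]
}}

```text
time: 9.75
tool_pos: [0.543, 0.1128, 0.0563]
ee_rot: [1.0, 0.009, 0.0, 0.0]
force: [-2.6, 0.1, 1.4]
gripper_width: 0.0004
grip_force: 1.3
```

{"op": "carry_out", "data": {
  "deltas": [
    {"x": 0.0007, "y": 0, "z": 0, "ax": 0, "ay": 0, "az": 0},
    {"x": 0.0013, "y": 0, "z": 0, "ax": 0, "ay": 0, "az": 0}
  ]
}}

```text
time: 9.95
tool_pos: [0.5443, 0.1128, 0.0563]
ee_rot: [1.0, 0.009, 0.0, 0.0]
force: [-2.9, 0.2, 1.5]
gripper_width: -0.0003
grip_force: 1.3
```

{"op": "carry_out", "data": {
  "deltas": [
    {"x": 0.0007, "y": 0, "z": 0, "ax": 0, "ay": 0, "az": 0},
    {"x": 0.0013, "y": 0, "z": 0, "ax": 0, "ay": 0, "az": 0}
  ]
}}

```text
time: 10.15
tool_pos: [0.5457, 0.1128, 0.0563]
ee_rot: [1.0, 0.009, 0.0, 0.0]
force: [-3.2, 0.1, 1.4]
gripper_width: -0.0004
grip_force: 1.3
```

{"op": "carry_out", "data": {
  "deltas": [
    {"x": 0.0006, "y": 0, "z": 0, "ax": 0, "ay": 0, "az": 0},
    {"x": 0.0012, "y": 0, "z": 0, "ax": 0, "ay": 0, "az": 0}
  ]
}}

```text
time: 10.35
tool_pos: [0.5468, 0.1128, 0.0563]
ee_rot: [1.0, 0.009, -0.0, 0.0]
force: [-2.4, 0.4, 1.4]
gripper_width: -0.0001
grip_force: 1.4
```

{"op": "carry_out", "data": {
  "deltas": [
    {"x": 0.0006, "y": 0, "z": 0, "ax": 0, "ay": 0, "az": 0},
    {"x": 0.0012, "y": 0, "z": 0, "ax": 0, "ay": 0, "az": 0}
  ]
}}

```text
time: 10.55
tool_pos: [0.548, 0.1129, 0.0563]
ee_rot: [1.0, 0.009, 0.0, 0.0]
force: [-2.2, 0.0, 1.4]
gripper_width: -0.0002
grip_force: 1.3
```

{"op": "carry_out", "data": {
  "deltas": [
    {"x": 0.0006, "y": 0, "z": 0, "ax": 0, "ay": 0, "az": 0},
    {"x": 0.0012, "y": 0, "z": 0, "ax": 0, "ay": 0, "az": 0}
  ]
}}

```text
time: 10.75
tool_pos: [0.5491, 0.1129, 0.0563]
ee_rot: [1.0, 0.009, -0.0, 0.0]
force: [-3.3, -0.3, 2.0]
gripper_width: 0.0
grip_force: 1.9
```

```bash
python3 -c "
from h import *
save('scene','pics/s3.png',(270,190,410,320),4)"
```

```text
(no output)
```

View pics/s3.png

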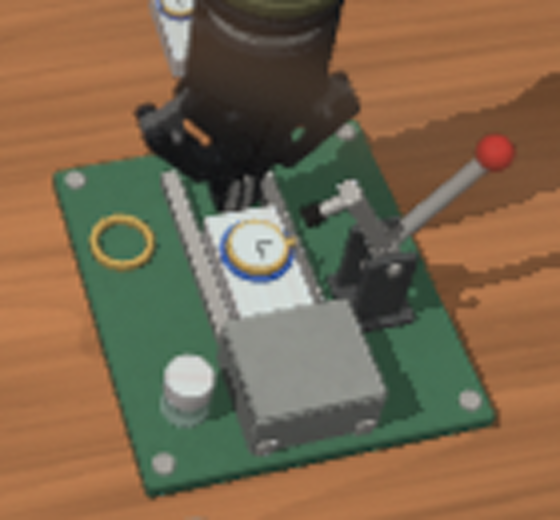

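The fingers push squarely at (240,190), and the carriage is under the hood with the watch case at (255,247). Nothing has been disturbed. The grip reading is rising, so the stop may be starting; I'll use smaller steps.

{"op": "carry_out", "data": {
  "deltas": [
    {"x": 0.0004, "y": 0, "z": 0, "ax": 0, "ay": 0, "az": 0},
    {"x": 0.0007, "y": 0, "z": 0, "ax": 0, "ay": 0, "az": 0},
    {"x": 0.0007, "y": 0, "z": 0, "ax": 0, "ay": 0, "az": 0}
  ]
}}

```text
time: 11.1
tool_pos: [0.5492, 0.1129, 0.0563]
ee_rot: [1.0, 0.009, -0.001, 0.0]
force: [-5.1, 0.3, 4.2]
gripper_width: -0.0
grip_force: 2.5
```

{"op": "carry_out", "data": {
  "deltas": [
    {"x": 0.0004, "y": 0, "z": 0, "ax": 0, "ay": 0, "az": 0},
    {"x": 0.0007, "y": 0, "z": 0, "ax": 0, "ay": 0, "az": 0},
    {"x": 0.0007, "y": 0, "z": 0, "ax": 0, "ay": 0, "az": 0}
  ]
}}

```text
time: 11.4
tool_pos: [0.5493, 0.1129, 0.0562]
ee_rot: [1.0, 0.009, -0.001, 0.0]
force: [-6.2, 0.1, 4.7]
gripper_width: 0.0002
grip_force: 3.0
```

{"op": "carry_out", "data": {
  "deltas": [
    {"x": 0.0003, "y": 0, "z": -0.0003, "ax": 0, "ay": 0, "az": 0},
    {"x": 0.0007, "y": 0, "z": -0.0005, "ax": 0, "ay": 0, "az": 0},
    {"x": 0.0007, "y": 0, "z": -0.0005, "ax": 0, "ay": 0, "az": 0}
  ]
}}

```text
time: 11.7
tool_pos: [0.5497, 0.1128, 0.0563]
ee_rot: [1.0, 0.009, -0.002, 0.0]
force: [-5.6, -0.1, 1.7]
gripper_width: -0.0004
grip_force: 2.8
```

{"op": "carry_out", "data": {
  "deltas": [
    {"x": 0.0004, "y": 0, "z": -0.0001, "ax": 0, "ay": 0, "az": 0},
    {"x": 0.0008, "y": 0, "z": -0.0002, "ax": 0, "ay": 0, "az": 0},
    {"x": 0.0008, "y": 0, "z": -0.0002, "ax": 0, "ay": 0, "az": 0}
  ]
}}

```text
time: 12.0
tool_pos: [0.5498, 0.1128, 0.0563]
ee_rot: [1.0, 0.009, -0.002, 0.0]
force: [-6.0, -0.1, 0.3]
gripper_width: -0.0001
grip_force: 3.2
```

{"op": "carry_out", "data": {
  "deltas": [
    {"x": 0.0005, "y": 0, "z": 0, "ax": 0, "ay": 0, "az": 0},
    {"x": 0.001, "y": 0, "z": -0.0001, "ax": 0, "ay": 0, "az": 0},
    {"x": 0.0013, "y": 0, "z": -0.0002, "ax": 0, "ay": 0, "az": 0},
    {"x": 0.0013, "y": 0, "z": -0.0002, "ax": 0, "ay": 0, "az": 0}
  ]
}}

```text
time: 12.4
tool_pos: [0.5501, 0.1127, 0.0563]
ee_rot: [1.0, 0.009, -0.003, 0.001]
force: [-7.8, 0.5, 1.2]
gripper_width: 0.0003
grip_force: 4.0
```

{"op": "carry_out", "data": {
  "deltas": [
    {"x": 0.0005, "y": 0, "z": 0, "ax": 0, "ay": 0, "az": 0},
    {"x": 0.001, "y": 0, "z": -0.0001, "ax": 0, "ay": 0, "az": 0},
    {"x": 0.0014, "y": 0, "z": -0.0002, "ax": 0, "ay": 0, "az": 0},
    {"x": 0.0014, "y": 0, "z": -0.0002, "ax": 0, "ay": 0, "az": 0},
    {"x": 0.0014, "y": 0, "z": -0.0002, "ax": 0, "ay": 0, "az": 0}
  ]
}}

```text
time: 12.9
tool_pos: [0.5503, 0.1126, 0.0564]
ee_rot: [1.0, 0.009, -0.005, 0.001]
force: [-10.6, -0.2, 3.2]
gripper_width: -0.0003
grip_force: 4.8
```

{"op": "carry_out", "data": {
  "deltas": [
    {"x": 0, "y": 0, "z": -0.0002, "ax": 0, "ay": 0, "az": 0},
    {"x": 0, "y": 0, "z": -0.0002, "ax": 0, "ay": 0, "az": 0},
    {"x": 0, "y": 0, "z": -0.0002, "ax": 0, "ay": 0, "az": 0},
    {"x": 0, "y": 0, "z": -0.0002, "ax": 0, "ay": 0, "az": 0},
    {"x": 0, "y": 0, "z": -0.0002, "ax": 0, "ay": 0, "az": 0},
    {"x": 0, "y": 0, "z": -0.0002, "ax": 0, "ay": 0, "az": 0},
    {"x": 0, "y": 0, "z": -0.0002, "ax": 0, "ay": 0, "az": 0},
    {"x": 0, "y": 0, "z": -0.0002, "ax": 0, "ay": 0, "az": 0},
    {"x": 0, "y": 0, "z": -0.0002, "ax": 0, "ay": 0, "az": 0},
    {"x": 0, "y": 0, "z": -0.0002, "ax": 0, "ay": 0, "az": 0}
  ]
}}

```text
time: 13.9
tool_pos: [0.5504, 0.1125, 0.0564]
ee_rot: [1.0, 0.009, -0.005, 0.001]
force: [-9.3, 0.7, 0.1]
gripper_width: -0.0003
grip_force: 4.5
```

```bash
python3 rem.py -0.085 0 0.056
```

```text
fixture TCP [-0.0431 -0.0002  0.0564] F [-9.28  0.72  0.09] -0.00027481504903136694
t 13.9 tool delta [-0.0419 -0.0002  0.0008] turn [0.0015 0.0092 0.0008]
```

{"op": "carry_out", "data": {
  "deltas": [
    {"x": -0.003, "y": 0, "z": 0, "ax": 0, "ay": 0, "az": 0},
    {"x": -0.008, "y": 0, "z": 0, "ax": 0, "ay": 0, "az": 0},
    {"x": -0.022, "y": 0, "z": 0, "ax": 0, "ay": 0, "az": 0},
    {"x": -0.04, "y": 0, "z": -0.005, "ax": 0, "ay": 0, "az": 0},
    {"x": -0.045, "y": 0, "z": -0.03, "ax": 0, "ay": 0, "az": 0},
    {"x": -0.045, "y": 0, "z": -0.07, "ax": 0, "ay": 0, "az": 0},
    {"x": -0.045, "y": 0, "z": -0.11, "ax": 0, "ay": 0, "az": 0},
    {"x": -0.045, "y": 0, "z": -0.15, "ax": 0, "ay": 0, "az": 0},
    {"x": -0.045, "y": 0, "z": -0.19, "ax": 0, "ay": 0, "az": 0},
    {"x": -0.045, "y": 0, "z": -0.21, "ax": 0, "ay": 0, "az": 0}
  ]
}}

```text
time: 14.9
tool_pos: [0.5133, 0.1126, 0.2719]
ee_rot: [1.0, 0.008, 0.005, -0.001]
force: [0.4, -0.1, -0.3]
gripper_width: 0.0002
grip_force: 0.0
```

```bash
python3 rem.py 0.024 0.165 0.265
```

```text
fixture TCP [-0.0802  0.0006  0.2719] F [ 0.43 -0.09 -0.28] 0.00017393450097335955
t 14.9 tool delta [ 0.104  -0.1645  0.0084] turn [-0.0023 -0.0108 -0.0006]
```

{"op": "carry_out", "data": {
  "deltas": [
    {"x": 0.0, "y": -0.015, "z": 0, "ax": 0, "ay": 0, "az": 0.12},
    {"x": 0.01, "y": -0.035, "z": 0, "ax": 0, "ay": 0, "az": 0.26},
    {"x": 0.02, "y": -0.055, "z": 0, "ax": 0, "ay": 0, "az": 0.4},
    {"x": 0.03, "y": -0.075, "z": 0, "ax": 0, "ay": 0, "az": 0.54},
    {"x": 0.045, "y": -0.095, "z": 0, "ax": 0, "ay": 0, "az": 0.68},
    {"x": 0.06, "y": -0.115, "z": 0, "ax": 0, "ay": 0, "az": 0.82},
    {"x": 0.075, "y": -0.135, "z": 0, "ax": 0, "ay": 0, "az": 0.96},
    {"x": 0.09, "y": -0.15, "z": 0, "ax": 0, "ay": 0, "az": 1.1},
    {"x": 0.1, "y": -0.16, "z": 0, "ax": 0, "ay": 0, "az": 1.24},
    {"x": 0.104, "y": -0.165, "z": 0, "ax": 0, "ay": 0, "az": 1.38}
  ]
}}

```text
time: 15.9
tool_pos: [0.6112, 0.2777, 0.2675]
ee_rot: [0.787, -0.617, 0.0, 0.0]
force: [0.7, -2.1, -1.6]
gripper_width: -0.0001
grip_force: 0.0
```

```bash
python3 rem.py 0.024 0.160 0.2;python3 -c "
from h import *
print(get_state()['q'].round(2));save('scene','pics/s4.png',(250,100,450,250),4)"
```

```text
fixture TCP [0.0206 0.1639 0.2675] F [ 0.71 -2.08 -1.59] -0.00011537664434933211
t 15.9 tool delta [ 0.0045 -0.0024  0.0675] turn [ 5.0000e-04 -8.0000e-04 -1.3471e+00]
[-0.96  1.    1.13  1.43 -0.92  1.29 -2.65]
```

View pics/s4.png

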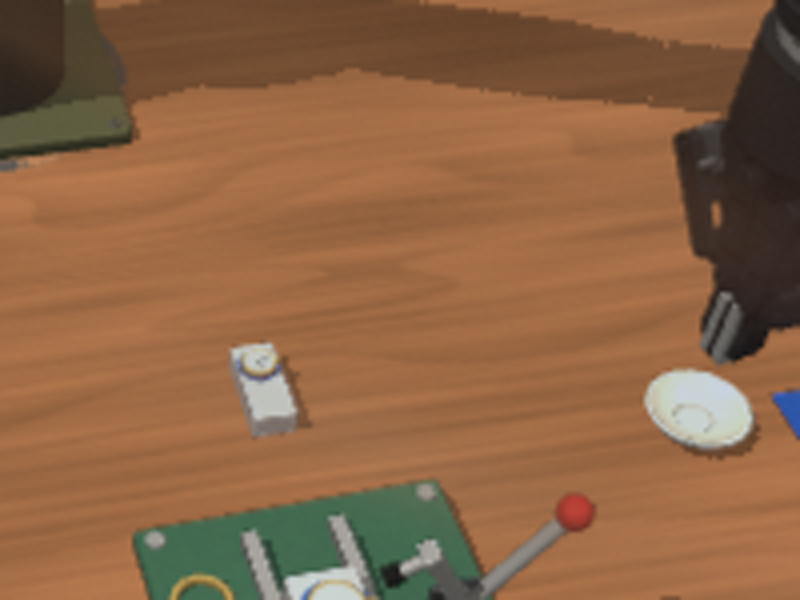

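The picture shows the fingertips at about (725,345), high above and clear of the ball at (575,511), but joint 7 is at its limit. I'll unwind and turn the other way, since the tool is symmetric.

{"op": "carry_out", "data": {
  "deltas": [
    {"x": 0, "y": 0, "z": 0, "ax": 0, "ay": 0, "az": -0.14},
    {"x": 0, "y": 0, "z": 0, "ax": 0, "ay": 0, "az": -0.28},
    {"x": 0, "y": 0, "z": 0, "ax": 0, "ay": 0, "az": -0.42},
    {"x": 0, "y": 0, "z": 0, "ax": 0, "ay": 0, "az": -0.56},
    {"x": 0, "y": 0, "z": 0, "ax": 0, "ay": 0, "az": -0.7},
    {"x": 0, "y": 0, "z": 0, "ax": 0, "ay": 0, "az": -0.84},
    {"x": 0, "y": 0, "z": 0, "ax": 0, "ay": 0, "az": -0.98},
    {"x": 0, "y": 0, "z": 0, "ax": 0, "ay": 0, "az": -1.12},
    {"x": 0, "y": 0, "z": 0, "ax": 0, "ay": 0, "az": -1.26},
    {"x": 0, "y": 0, "z": 0, "ax": 0, "ay": 0, "az": -1.4}
  ]
}}

```text
time: 16.95
tool_pos: [0.6103, 0.2755, 0.2671]
ee_rot: [0.999, 0.039, -0.001, 0.0]
force: [-0.7, 0.2, -0.0]
gripper_width: -0.0001
grip_force: 0.0
```

{"op": "carry_out", "data": {
  "deltas": [
    {"x": 0, "y": 0, "z": 0, "ax": 0, "ay": 0, "az": -0.14},
    {"x": 0, "y": 0, "z": 0, "ax": 0, "ay": 0, "az": -0.28},
    {"x": 0, "y": 0, "z": 0, "ax": 0, "ay": 0, "az": -0.42},
    {"x": 0, "y": 0, "z": 0, "ax": 0, "ay": 0, "az": -0.56},
    {"x": 0, "y": 0, "z": 0, "ax": 0, "ay": 0, "az": -0.7},
    {"x": 0, "y": 0, "z": 0, "ax": 0, "ay": 0, "az": -0.84},
    {"x": 0, "y": 0, "z": 0, "ax": 0, "ay": 0, "az": -0.98},
    {"x": 0, "y": 0, "z": 0, "ax": 0, "ay": 0, "az": -1.12},
    {"x": 0, "y": 0, "z": 0, "ax": 0, "ay": 0, "az": -1.26},
    {"x": 0, "y": 0, "z": 0, "ax": 0, "ay": 0, "az": -1.4}
  ]
}}

```text
time: 17.95
tool_pos: [0.6106, 0.2759, 0.2676]
ee_rot: [0.739, 0.674, -0.0, -0.0]
force: [0.6, -1.3, -0.5]
gripper_width: -0.0001
grip_force: 0.0
```

```bash
python3 rem.py 0.024 0.160 0.2;python3 -c "
from h import *
print(get_state()['q'].round(2))"
```

```text
fixture TCP [0.0199 0.1622 0.2676] F [ 0.58 -1.31 -0.47] -8.489528232936662e-05
t 17.95 tool delta [-0.0017  0.0043  0.0676] turn [-8.0000e-04  1.0000e-04  1.4615e+00]
[-0.69  0.77  0.39  1.42 -0.32  1.01 -0.32]
```

{"op": "carry_out", "data": {
  "deltas": [
    {"x": -0.001, "y": 0.004, "z": 0.02, "ax": 0, "ay": 0, "az": -0.11},
    {"x": -0.001, "y": 0.004, "z": 0.05, "ax": 0, "ay": 0, "az": -0.11},
    {"x": -0.001, "y": 0.004, "z": 0.08, "ax": 0, "ay": 0, "az": -0.11},
    {"x": -0.001, "y": 0.004, "z": 0.1, "ax": 0, "ay": 0, "az": -0.11},
    {"x": -0.001, "y": 0.004, "z": 0.111, "ax": 0, "ay": 0, "az": -0.11},
    {"x": -0.001, "y": 0.004, "z": 0.112, "ax": 0, "ay": 0, "az": -0.11},
    {"x": -0.001, "y": 0.004, "z": 0.112, "ax": 0, "ay": 0, "az": -0.11}
  ]
}}

```text
time: 18.65
tool_pos: [0.6134, 0.2739, 0.1553]
ee_rot: [0.704, 0.711, -0.001, -0.001]
force: [0.2, 0.3, 0.5]
gripper_width: -0.0
grip_force: 0.0
```

```bash
python3 rem.py 0.024 0.130 0.155;python3 -c "
from h import *
save('scene','pics/s5.png',(320,170,440,260),6)"
```

```text
fixture TCP [0.0228 0.1601 0.1553] F [0.18 0.28 0.5 ] -2.0655995790916933e-05
t 18.65 tool delta [-0.0301  0.0015  0.0003] turn [-0.0023  0.0032  1.5631]
```

View pics/s5.png

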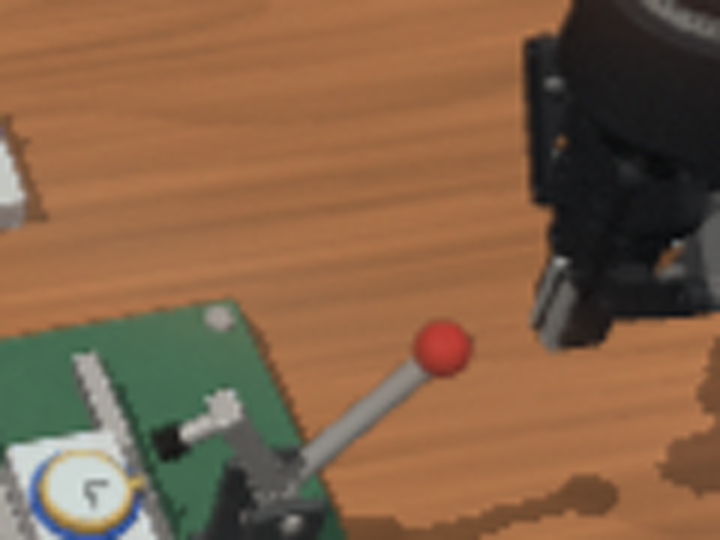

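Side view: the fingertips at (560,340) stand level with the ball (442,347), on its +y side. I'll move up to contact gently, then follow the arc.

{"op": "carry_out", "data": {
  "deltas": [
    {"x": -0.006, "y": 0.001, "z": 0.001, "ax": 0, "ay": 0, "az": 0},
    {"x": -0.014, "y": 0.001, "z": 0.002, "ax": 0, "ay": 0, "az": 0},
    {"x": -0.02, "y": 0.001, "z": 0.003, "ax": 0, "ay": 0, "az": 0},
    {"x": -0.023, "y": 0.001, "z": 0.003, "ax": 0, "ay": 0, "az": 0},
    {"x": -0.025, "y": 0.001, "z": 0.003, "ax": 0, "ay": 0, "az": 0},
    {"x": -0.027, "y": 0.001, "z": 0.003, "ax": 0, "ay": 0, "az": 0},
    {"x": -0.029, "y": 0.001, "z": 0.003, "ax": 0, "ay": 0, "az": 0},
    {"x": -0.03, "y": 0.001, "z": 0.003, "ax": 0, "ay": 0, "az": 0}
  ]
}}

```text
time: 19.5
tool_pos: [0.6135, 0.2448, 0.1511]
ee_rot: [0.704, 0.711, -0.002, -0.002]
force: [0.6, 2.4, -0.4]
gripper_width: 0.0
grip_force: 1.7
```

{"op": "carry_out", "data": {
  "deltas": [
    {"x": -0.0018, "y": 0, "z": -0.0011, "ax": 0, "ay": 0, "az": 0},
    {"x": -0.0036, "y": 0, "z": -0.0022, "ax": 0, "ay": 0, "az": 0},
    {"x": -0.0054, "y": 0, "z": -0.0034, "ax": 0, "ay": 0, "az": 0},
    {"x": -0.0072, "y": 0, "z": -0.0045, "ax": 0, "ay": 0, "az": 0},
    {"x": -0.009, "y": 0, "z": -0.0055, "ax": 0, "ay": 0, "az": 0},
    {"x": -0.011, "y": 0, "z": -0.0064, "ax": 0, "ay": 0, "az": 0}
  ]
}}

```text
time: 20.1
tool_pos: [0.6138, 0.2348, 0.1582]
ee_rot: [0.703, 0.711, -0.002, -0.002]
force: [-1.5, 6.2, 2.6]
gripper_width: 0.0
grip_force: 3.1
```

{"op": "carry_out", "data": {
  "deltas": [
    {"x": -0.002, "y": 0, "z": -0.001, "ax": 0, "ay": 0, "az": 0},
    {"x": -0.004, "y": 0, "z": -0.002, "ax": 0, "ay": 0, "az": 0},
    {"x": -0.0065, "y": 0, "z": -0.003, "ax": 0, "ay": 0, "az": 0},
    {"x": -0.009, "y": 0, "z": -0.004, "ax": 0, "ay": 0, "az": 0},
    {"x": -0.0115, "y": 0, "z": -0.0048, "ax": 0, "ay": 0, "az": 0},
    {"x": -0.014, "y": 0, "z": -0.0055, "ax": 0, "ay": 0, "az": 0},
    {"x": -0.0165, "y": 0, "z": -0.0062, "ax": 0, "ay": 0, "az": 0},
    {"x": -0.019, "y": 0, "z": -0.0068, "ax": 0, "ay": 0, "az": 0}
  ]
}}

```text
time: 20.9
tool_pos: [0.6141, 0.2126, 0.1644]
ee_rot: [0.704, 0.71, -0.003, -0.001]
force: [0.4, 2.0, 1.6]
gripper_width: -0.0002
grip_force: 1.0
```

{"op": "carry_out", "data": {
  "deltas": [
    {"x": -0.0025, "y": 0, "z": -0.0004, "ax": 0, "ay": 0, "az": 0},
    {"x": -0.005, "y": 0, "z": -0.0008, "ax": 0, "ay": 0, "az": 0},
    {"x": -0.0075, "y": 0, "z": -0.0012, "ax": 0, "ay": 0, "az": 0},
    {"x": -0.01, "y": 0, "z": -0.0015, "ax": 0, "ay": 0, "az": 0},
    {"x": -0.0125, "y": 0, "z": -0.0018, "ax": 0, "ay": 0, "az": 0},
    {"x": -0.015, "y": 0, "z": -0.002, "ax": 0, "ay": 0, "az": 0},
    {"x": -0.0175, "y": 0, "z": -0.002, "ax": 0, "ay": 0, "az": 0},
    {"x": -0.02, "y": 0, "z": -0.002, "ax": 0, "ay": 0, "az": 0}
  ]
}}

```text
time: 21.7
tool_pos: [0.6141, 0.1932, 0.1663]
ee_rot: [0.704, 0.71, -0.003, -0.002]
force: [-0.0, 0.6, -0.4]
gripper_width: 0.0003
grip_force: 0.0
```

```bash
python3 rem.py 0.024 0.15 0.26;python3 -c "
from h import *
save('scene','pics/s6.png',(270,170,430,290),5)"
```

```text
fixture TCP [0.022  0.0794 0.1663] F [-0.01  0.6  -0.35] 0.000269267054184157
t 21.7 tool delta [ 0.0704  0.0008 -0.0939] turn [-0.0036  0.0069  1.5621]
```

View pics/s6.png

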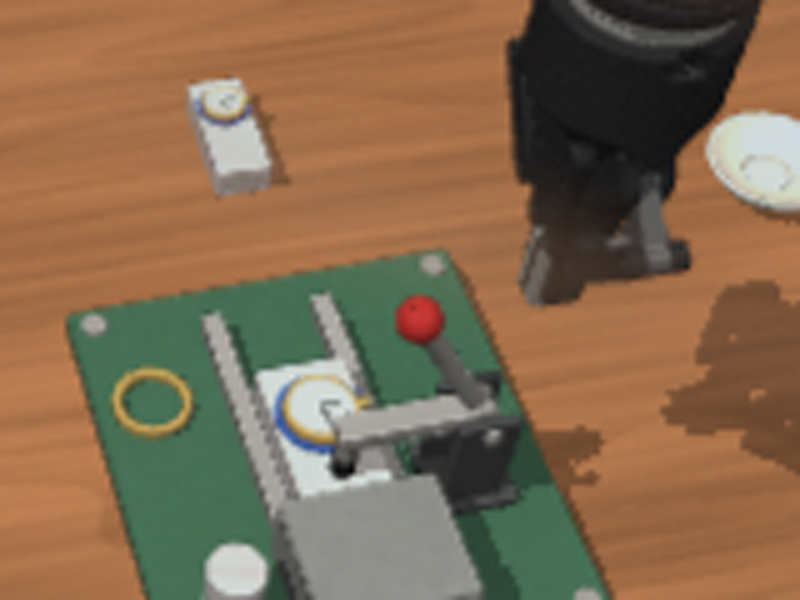

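The lever has snapped over: the ball is at (420,318), the arm lies across and the foot is on the carriage top at (343,465). The fingers at (550,290) are clear, so I back away and up.

{"op": "carry_out", "data": {
  "deltas": [
    {"x": 0.015, "y": 0, "z": 0, "ax": 0, "ay": 0, "az": 0},
    {"x": 0.045, "y": 0, "z": -0.01, "ax": 0, "ay": 0, "az": 0},
    {"x": 0.065, "y": 0, "z": -0.03, "ax": 0, "ay": 0, "az": 0},
    {"x": 0.07, "y": 0, "z": -0.06, "ax": 0, "ay": 0, "az": 0},
    {"x": 0.07, "y": 0, "z": -0.08, "ax": 0, "ay": 0, "az": 0},
    {"x": 0.07, "y": 0, "z": -0.09, "ax": 0, "ay": 0, "az": 0},
    {"x": 0.07, "y": 0, "z": -0.09, "ax": 0, "ay": 0, "az": 0},
    {"x": 0.07, "y": 0, "z": -0.09, "ax": 0, "ay": 0, "az": 0}
  ]
}}

```text
time: 22.55
tool_pos: [0.6134, 0.2639, 0.2552]
ee_rot: [0.704, 0.71, -0.004, -0.002]
force: [-0.1, -0.2, 0.2]
gripper_width: -0.0002
grip_force: 0.0
```

```bash
python3 -c "
from h import *
print(get_state()['tool_pos']);print(close_job())"
```

```text
[0.61343523 0.26387807 0.25521663]
the job is handed in; nothing more can be done
None
```

I pressed the carriage home against the stop and held it there at about 10 N for a second, then snapped the lever over so its foot sits on the carriage. The arm is backed clear and the job is handed in at about 22.6 s; no pass/fail verdict came back, and I did not measure the foot's clamping force.

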